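# Slide the tube rack over the step and home on the shaker stage

## Task

Take the black tube rack by its upright handle and slide it, level and without lifting it clear, from the low aluminium deck over the small step onto the shaker stage, under the two lips of the guide channel, until its front bears on the rubber buffer of the stop. Press it home against the stop for about half a second with a light but definite push (around 6 N), never jamming or forcing it against the stop, step or rails, then let go and leave it there flat, touching the stop; leave everything else where it stands.

Things in the scene. Friction and masses are not known exactly. Their poses are not given: they have to be found in the camera images.
- rack_grip (a point): Black tube rack, loose on the deck, about 0.5 kg. This point: centre of its upright handle, 56 mm above the rack's underside. +y is the slide direction, z up. Handle 44 (x) x 16 (y) mm, 30 to 78 mm above the underside, central. Eight tube caps, 13 mm across and 5 mm high, stand on the rack's 30 mm high top at x = +-21, y = +-22 and +-40 mm.
- rack_front (a point): Lower front edge of the rack, middle, at underside height: 55 mm ahead (+y) of the handle's centre and 56 mm below it; axes as the rack's. The rack's base flange is 84 (x) x 110 (y) x 8 mm thick; the body above it is 60 x 104 mm, up to 30 mm above the underside.
- deck: Fixed aluminium loading deck, 130 (x) x 240 (y) x 40 mm. Origin: centre of its underside on the table; top 40 mm above it; y points to the stage; the edge at the stage is at y = +120 mm.
- stage: Fixed shaker stage beyond the deck's +y end, 140 (x) x 190 (y) mm, its y within 3 degrees of the deck's. Its level floor is 44 mm above this origin, centred on it, near edge at y = -95 mm: a square step up of 2 to 6 mm from the deck's top, behind a gap of 2 to 6 mm. Behind y = +95 mm a housing, 70 mm high.
- lips (a point): On the stage floor, middle of the channel, 65 mm before the stage's origin, where rails and lips begin; axes as the stage's. Beyond it side rails at x = +-44 mm (2 mm play each side of the flange), with lips reaching in to x = +-34 mm, 11 to 15 mm above the floor (3 mm play). In the 30 mm before it the rails flare out to about +-53 mm, no lips.
- stop: Fixed steel stop block across the channel, 60 (x) x 14 (y) x 22 mm high, axes as the stage's, set at y = +74 to +86 mm of the stage. Origin: centre of its underside on the stage floor. On its front a screw-set head with a rubber buffer: where it stops the rack differs each time and is not measured, 16 to 36 mm before (-y) this origin; see the next entry.
- stop_top (a point): Middle of the stop block's top, 22 mm above its origin. The buffer (40 mm wide, 3 to 19 mm above the floor) first gives 3 mm at under 1 N, then it is rigid: that is home, and has to be felt. About 6 N pushes it home; 15 N is too much. Its spring is too weak to push the released rack back.
- vial: Bystander: small closed glass jar, 20 mm across, 40 mm tall, standing on the deck behind the rack; origin at the centre of its underside
- tape: Bystander: roll of tape lying flat, 84 mm across, 19 mm tall, beside the deck; origin at the centre of its underside
- reagent: Bystander: white bottle 50 mm across, 85 mm tall, beside the stage; origin at the centre of its underside
- pipette: Bystander: hand pipette lying on the table, about 260 mm long; origin at the centre of its underside
- tipbox: Bystander: closed tip box, 122 x 87 x 67 mm; origin at the centre of its underside
- tape2: Bystander: roll of paper tape lying flat, 70 mm across, 13 mm tall; origin at the centre of its underside
- wellplate: Bystander: flat black well plate, 128 x 86 x 14 mm, no handle; origin at the centre of its underside
Mind the look-alikes: they are no part of the job. Leave any green or purple look-alike of the part that bears rack_grip alone.

How it is judged:
By the outcome, as a careful person would: the job done as asked, in the order asked, and still so for the second after the job is handed in, with the robot touching nothing.
It also fails if it takes over 72 s, if anything falls off the work surface, if the arm or the gripper's body presses on something with over 40 N, if the wrist force passes 120 N, or if a joint passes its speed limit or range.

## Robot

A 6-joint arm with a two-finger parallel gripper is mounted at the origin on the work surface. World frame = base frame: x ahead of the robot, y to its left, z up, the work surface at z = 0. Lengths are in mm, angles in rad, forces in N, time in s.
With the tool pointing down it reaches from about 350 to 775 mm from the base axis. Payload 7.3 kg.
Tool frame: the origin (TCP) lies at the very end of the fingers, on their centre line; the grasp point (between the pads) lies bot.grip_point_offset behind it (bot.grip_point_offset is the distance from the TCP to the grasp point, in mm); z points along the fingers, y is the line along which they close (so a half turn about z gives the same grasp; the last joint's range is limited). The gripper opens to 92 mm and grips with 3 to 60 N. Pads are 19 mm wide; open, the fingers measure 130 mm over their backs; the gripper's body (75 mm by 190 mm) begins 47 mm behind the grasp point.
Start: joints at [1.032, 0.342, 1.524, -0, 1.275, -0.146], TCP at [200.945, 485.042, 226.741] pointing down, gripper open.
Joint ranges: [-2.53, 2.53], [-0.77, 2.02], [0.04, 2.7], [-1, 4.14], [0.28, 2.66], [-3.11, 3.11]. Speed limits (rad/s): [2.57, 2.57, 3.14, 3.14, 3.14, 3.14].

## Interface

Orientations are given as [roll, pitch, yaw] about the fixed x, y, z axes, in that order (R = Rz(yaw) Ry(pitch) Rx(roll)).
In Python, from plant import bot gives the robot as it stands. The module is installed in compiled form; this text tells all that it offers.
- The arm moves only by the tool carry_out, never from a script. Its argument "plan" is a list of rows, each an object of numbers: "tx", "ty", "tz": the shift along the world's x, y, z in mm; "rx", "ry", "rz": the turn, a rotation vector about the world's x, y, z in rad. A call has 1 to 12 rows; each row shifts and turns the commanded pose from where the row before left it; what a row does not reach is not made up. A row lasts 1/10 s, in which the tool goes at most 50 mm and 8.59 degrees, less where a joint would pass 70% of its speed; a pose out of reach is approached as far as the arm can. A call with a gripper value outside its range is refused whole. "gripper" is the closure, from 0 (fully open) to 1 (shut), set as the call begins (left out, the last holds). The fingers move at their own pace and stop on an object; the grip force is fixed at half the most. Time passes only in rows, so rows that do not move let the fingers close. It gives the time, the measured TCP pose, the force, the opening and the grip force at its end, in the units of the state.
- bot.get_obs(): the state, without advancing time (a new reading comes with each control period).
- bot.capture(name): name is "scene" or "side" or "wrist"; returns the picture (400x640x3 uint8, red, green, blue); there is no depth.
- bot.camera_model(name): a dict with "camera_matrix" (3x3 intrinsics, pixels), "R" (3x3) and "t" (3): a world point X has camera coordinates R X + t. Camera axes: x right, y down, z forward; pixel columns grow to the right and rows downward; lengths in mm; the calibration is good to about 2 mm. A picture is of the moment at which its call begins: read the wrist's pose just before it. camera_model takes no time and is no camera call; for the wrist camera it gives the pose at the moment of the call.
- bot.close_job(): hands the job in; it is judged then, once.
The state is a dict: "time": time; "joint_positions": joint angles; "dq": joint speeds; "tau": joint torques, N m; "tool_pos": TCP position; "tcp_rot": TCP orientation; "contact_force": force on the tool from outside, world axes, zero at the start; "moment": the same for the moment, N m; "grip_width": finger opening in mm; "finger_force": force on a finger pad.
Only numpy, scipy, OpenCV 4.12 (cv2) and the standard library are available. Lean on these libraries where they do the work, as an engineer would, in place of code of your own. Each camera call takes 0.05 s, during which the arm holds its last target. There are 200 camera calls.

## Working session

There is one attempt and no reset: what is moved stays moved. The work goes in short steps, Python scripts to look and compute and a tool call to move; the robot and the scene stay as the last step left them, time stands still between calls to the robot, and variables do not carry over. Pictures are saved under pics/ and viewed, at most 10 in all, crops included, and the job is handed in when it is done.

Besides the shell and the picture viewer there is one more tool, called after "Call:" as name([rows], argument=value, ...), one row to a line, values as JSON. carry_out: Moves the arm, as the interface text tells. Its arguments: {"type":"object","properties":{"plan":{"type":"array"},"gripper":{"type":"number"}},"required":["plan"]}

```bash
mkdir -p pics; python3 - <<'E'
from plant import bot
import cv2,numpy as np
o=bot.get_obs()
print({k:np.round(v,3).tolist() if hasattr(v,'__len__') else v for k,v in o.items()},bot.grip_point_offset)
for n in("scene","side"):
    cv2.imwrite(f"pics/{n}0.png",bot.capture(n)[:,:,::-1])
    m=bot.camera_model(n);print(n,{k:np.round(v,3).tolist() for k,v in m.items()})
m=bot.camera_model("wrist");print({k:np.round(v,3).tolist() for k,v in m.items()})
cv2.imwrite("pics/wrist0.png",bot.capture("wrist")[:,:,::-1])
E
```

```text
{'time': 0.0, 'joint_positions': [1.032, 0.343, 1.525, -0.0, 1.275, -0.146], 'dq': [0.0, -0.0, -0.001, 0.001, -0.001, 0.0], 'tau': [0.0, -43.125, -24.422, 0.072, 0.056, -0.0], 'tool_pos': [200.736, 484.661, 226.037], 'tcp_rot': [-3.14, -0.0, 2.749], 'contact_force': [-0.103, -0.154, 0.505], 'moment': [0.042, 0.021, 0.043], 'finger_force': 0.0, 'grip_width': 91.70976886743311} 18.8
scene {'camera_matrix': [[488.765, 0.0, 313.815], [0.0, 488.765, 206.392], [0.0, 0.0, 1.0]], 'R': [[-0.425, 0.905, -0.021], [0.56, 0.245, -0.791], [-0.711, -0.348, -0.611]], 't': [310.919, -211.591, 1646.842]}
side {'camera_matrix': [[433.806, 0.0, 324.158], [0.0, 433.806, 195.829], [0.0, 0.0, 1.0]], 'R': [[0.77, -0.639, -0.005], [-0.438, -0.521, -0.732], [0.465, 0.566, -0.681]], 't': [-466.969, 290.292, 881.859]}
{'camera_matrix': [[334.667, 0.0, 319.513], [0.0, 334.667, 197.43], [0.0, 0.0, 1.0]], 'R': [[0.383, 0.924, -0.002], [0.894, -0.371, 0.251], [0.231, -0.097, -0.968]], 't': [-523.669, -31.131, 390.005]}
```

View pics/scene0.png

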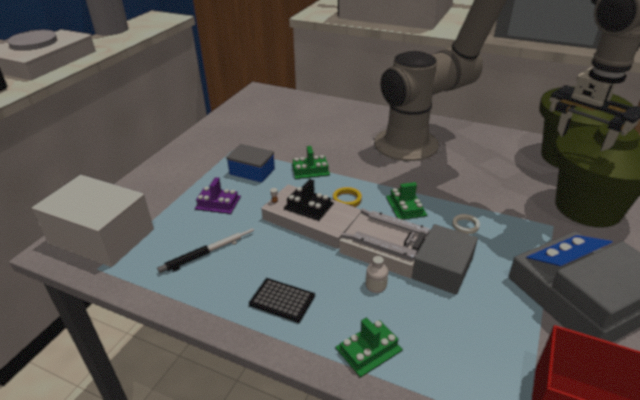

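View pics/side0.png

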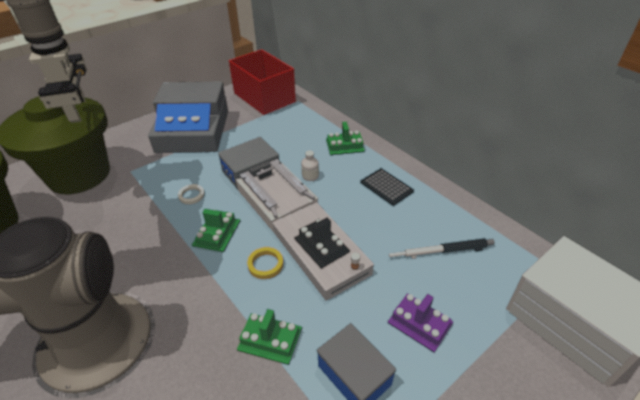

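Candidates for the rack: black rack at scene (309,199) / side (322,242); look-alikes: green racks at scene (310,163), (406,201), (370,345), purple rack (218,197), and black well plate (282,299), which has no handle. I choose the black rack with the handle on the deck. The stage is to its right in the scene picture, the stop is near scene (412,240) and the vial at (274,195).

```bash
cat >h.py <<'E'
from plant import bot
import numpy as np,cv2
def ray(m,uv):
    K,R,t=(np.array(m[k]) for k in("camera_matrix","R","t"))
    d=R.T@np.linalg.solve(K,[*uv,1.]);return -R.T@t,d
def atz(m,uv,z):
    c,d=ray(m,uv);return c+d*(z-c[2])/d[2]
def tri(*obs):
    A=np.zeros((3,3));b=np.zeros(3);rs=[ray(*o) for o in obs]
    for c,d in rs:
        d=d/np.linalg.norm(d);P=np.eye(3)-np.outer(d,d);A+=P;b+=P@c
    X=np.linalg.solve(A,b);return X,[np.linalg.norm(np.cross(X-c,d/np.linalg.norm(d))) for c,d in rs]
def proj(m,X):
    K,R,t=(np.array(m[k]) for k in("camera_matrix","R","t"))
    p=K@(R@np.array(X)+t);return p[:2]/p[2]
E
python3 - <<'E'
from h import *
S=bot.camera_model("scene");D=bot.camera_model("side")
print("handle top",tri((S,(309,184)),(D,(323,227))))
print("deck near L/R? ",tri((S,(262,211)),(D,(372,267))))
for n,m,ps in(("sc",S,[(309,200),(262,211),(340,240),(348,210)]),("sd",D,[(322,242),(372,267),(328,290),(275,225),(320,206)])):
    for p in ps:print(n,p,atz(m,p,40).round(0))
for n in("scene","side"):
    im=bot.capture(n)[:,:,::-1]
    c=im[160:290,240:500] if n=="scene" else im[125:300,200:400]
    cv2.imwrite(f"pics/{n}_c.png",cv2.resize(c,None,fx=3,fy=3,interpolation=cv2.INTER_CUBIC))
E
```

```text
handle top (array([ 486.98882761, -132.42540032,  108.06821754]), [np.float64(5.9846613022285595), np.float64(5.9846613022286625)])
deck near L/R?  (array([ 543.8391989 , -243.96113208,   25.93671504]), [np.float64(0.777122079643576), np.float64(0.7771220796436762)])
sc (309, 200) [ 464. -139.   40.]
sc (262, 211) [ 558. -233.   40.]
sc (340, 240) [582.   2.  40.]
sc (348, 210) [462. -25.  40.]
sd (322, 242) [ 497. -124.   40.]
sd (372, 267) [ 536. -252.   40.]
sd (328, 290) [ 422. -236.   40.]
sd (275, 225) [444.  -9.  40.]
sd (320, 206) [570. -28.  40.]
```

View pics/side_c.png

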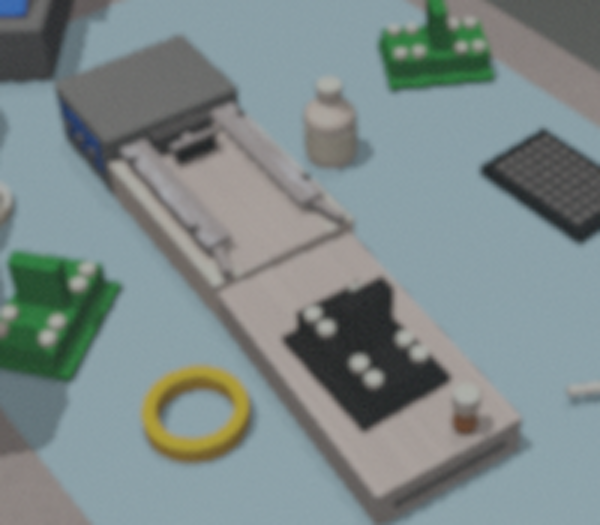

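Side crop: the black rack stands on the deck, its handle top near crop (365,287), six white caps visible. The vial stands behind it at (465,410). The stage channel runs to the upper left, with the stop at (190,140). The choice is confirmed. Now I fly over for a wrist view.

Call:
carry_out([
  {"tx":22,"ty":-42,"tz":8,"rz":0.024},
  {"tx":22,"ty":-42,"tz":8,"rz":0.024},
  {"tx":22,"ty":-42,"tz":8,"rz":0.024},
  {"tx":22,"ty":-42,"tz":8,"rz":0.024},
  {"tx":22,"ty":-42,"tz":8,"rz":0.024},
  {"tx":22,"ty":-42,"tz":8,"rz":0.024},
  {"tx":22,"ty":-42,"tz":8,"rz":0.024},
  {"tx":22,"ty":-42,"tz":8,"rz":0.024},
  {"tx":22,"ty":-42,"tz":5,"rz":0.024},
  {"tx":22,"ty":-42,"rz":0.024},
  {"tx":22,"ty":-42,"rz":0.024},
  {"tx":22,"ty":-42,"rz":0.024},
])

```text
invalid input at $.plan[0]: expected keys tx, ty, tz, rx, ry, rz
```

Call:
carry_out([
  {},
  {},
  {},
  {},
])

```text
invalid input at $.plan[0]: expected keys tx, ty, tz, rx, ry, rz
```

```bash
python3 - <<'E'
from h import *
import json
o=bot.get_obs();print(o["time"],np.round(o["tool_pos"],1),np.round(o["tcp_rot"],3),np.round(o["contact_force"],1))
m=bot.camera_model("wrist");im=bot.capture("wrist")
json.dump({k:np.array(v).tolist() for k,v in m.items()},open("w1.json","w"))
cv2.imwrite("w1.png",im[:,:,::-1]);cv2.imwrite("pics/w1v.png",cv2.resize(im[:,:,::-1],(800,500),interpolation=cv2.INTER_CUBIC))
print(-np.array(m["R"]).T@np.array(m["t"]))
E
```

```text
0.25 [200.8 484.9 226.4] [-3.141 -0.     2.749] [-0.3  0.7  0.3]
[138.58459923 510.23341235 384.79394307]
```

View pics/w1v.png

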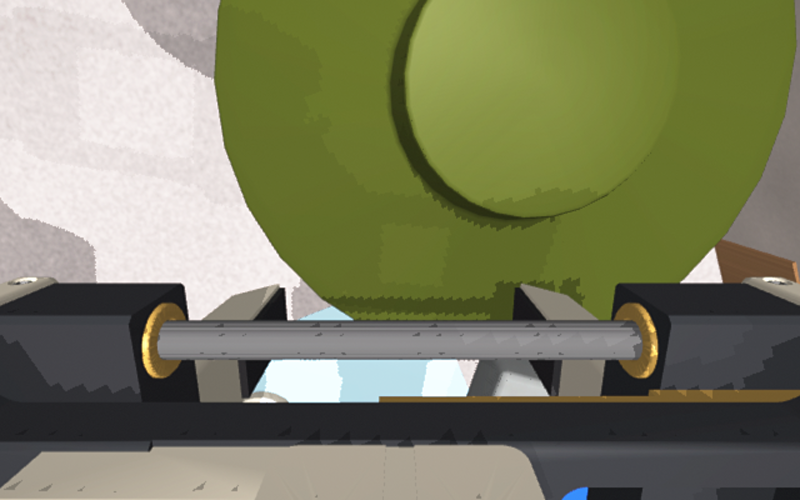

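The first move call was refused because every row needs all six keys. The wrist picture is still at the start pose: the gripper hides the lower half, so the camera sees mainly the +tool-x side. I'll place the TCP beyond the deck so that the deck falls in the upper half.

Call:
carry_out([
  {"tx":26,"ty":-36,"tz":6,"rx":0,"ry":0,"rz":0.021},
  {"tx":26,"ty":-36,"tz":6,"rx":0,"ry":0,"rz":0.021},
  {"tx":26,"ty":-36,"tz":6,"rx":0,"ry":0,"rz":0.021},
  {"tx":26,"ty":-36,"tz":6,"rx":0,"ry":0,"rz":0.021},
  {"tx":26,"ty":-36,"tz":6,"rx":0,"ry":0,"rz":0.021},
  {"tx":26,"ty":-36,"tz":6,"rx":0,"ry":0,"rz":0.021},
  {"tx":26,"ty":-36,"tz":6,"rx":0,"ry":0,"rz":0.021},
])

```text
time: 1.0
tool_pos: [383.7, 231.5, 269.1]
tcp_rot: [3.141, 0.0, 2.897]
contact_force: [1.3, 0.0, -0.2]
grip_width: 91.9
finger_force: 0.0
```

Call:
carry_out([
  {"tx":26,"ty":-36,"tz":6,"rx":0,"ry":0,"rz":0.021},
  {"tx":26,"ty":-36,"tz":6,"rx":0,"ry":0,"rz":0.021},
  {"tx":26,"ty":-36,"tz":6,"rx":0,"ry":0,"rz":0.021},
  {"tx":26,"ty":-36,"tz":6,"rx":0,"ry":0,"rz":0.021},
  {"tx":26,"ty":-36,"tz":6,"rx":0,"ry":0,"rz":0.021},
  {"tx":26,"ty":-36,"tz":6,"rx":0,"ry":0,"rz":0.021},
  {"tx":26,"ty":-36,"tz":4,"rx":0,"ry":0,"rz":0.021},
  {"tx":0,"ty":0,"tz":0,"rx":0,"ry":0,"rz":0},
  {"tx":0,"ty":0,"tz":0,"rx":0,"ry":0,"rz":0},
  {"tx":0,"ty":0,"tz":0,"rx":0,"ry":0,"rz":0},
])

```text
time: 2.0
tool_pos: [564.3, -18.1, 308.5]
tcp_rot: [3.141, -0.001, 3.043]
contact_force: [0.0, 0.3, 0.7]
grip_width: 91.8
finger_force: 0.0
```

```bash
cat >>h.py <<'E'
import json
def snap(name):
    o=bot.get_obs();print(round(o["time"],2),np.round(o["tool_pos"],1),np.round(o["tcp_rot"],4),np.round(o["contact_force"],1))
    m=bot.camera_model("wrist");im=bot.capture("wrist")
    json.dump({k:np.array(v).tolist() for k,v in m.items()},open(name+".json","w"))
    cv2.imwrite(name+".png",im[:,:,::-1]);return m,im[:,:,::-1]
E
python3 - <<'E'
from h import *
m,im=snap("w1")
cv2.imwrite("pics/w1b.png",cv2.resize(im[:260],(800,325),interpolation=cv2.INTER_CUBIC))
E
```

```text
2.0 [564.3 -18.1 308.5] [ 3.1411e+00 -8.0000e-04  3.0433e+00] [0.  0.3 0.7]
```

View pics/w1b.png

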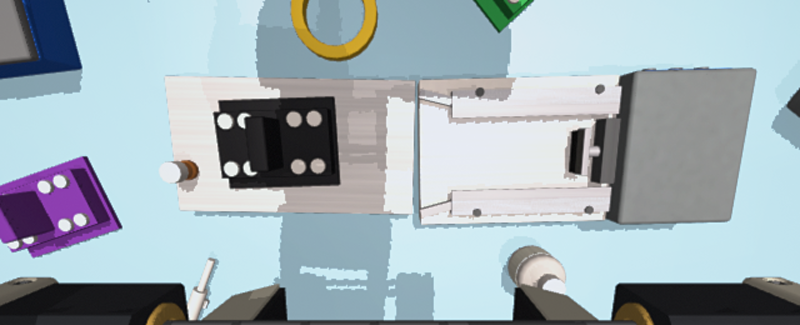

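Wrist picture (raw pixel = shown/1.25): the deck spans columns 170-415, with the black rack at (278,143), its caps and handle, and the vial at (178,172). The stage is at 418-615 with lips, screws and the stop at (603,152), its buffer face near column 570. The housing lies beyond. Next a stage crop for precise pixels, and a cap fit for the rack.

```bash
python3 - <<'E'
from h import *
from scipy.optimize import least_squares
im=cv2.imread("w1.png");m=json.load(open("w1.json"))
cv2.imwrite("pics/st.png",cv2.resize(im[50:185,325:510],None,fx=4,fy=4,interpolation=cv2.INTER_CUBIC))
g=cv2.cvtColor(im,cv2.COLOR_BGR2GRAY)
roi=g[82:146,176:268]; _,bw=cv2.threshold(roi,110,255,0)
n,l,s,c=cv2.connectedComponentsWithStats(bw)
P=[(c[i]+[176,82],s[i]) for i in range(1,n) if 20<s[i][4]<250]
for p in P:print(p[0].round(1),p[1],atz(m,p[0],74).round(1))
E
```

```text
[234.7  94.8] [ 53   7  12  12 116] [ 470.3 -105.1   74. ]
[250.7  94.4] [ 69   7  12  12 116] [471.7 -87.2  74. ]
[180.2  96.7] [  0   9  10  12 108] [ 466.3 -166.4   74. ]
[193.4  95.4] [14  8 10 13 72] [ 466.4 -151.4   74. ]
[253.8 132.3] [ 73  45  11  12 105] [513.5 -89.8  74. ]
[184.6 134.6] [  3  47  12  12 119] [ 508.1 -169.9   74. ]
[198.5 135.2] [18 47 12 12 70] [ 510.4 -154.    74. ]
[238.2 132.9] [ 57  46  12  11 106] [ 512.4 -107.8   74. ]
[177.9 141.5] [ 0 50  7 14 36] [ 515.1 -179.2   74. ]
```

View pics/st.png

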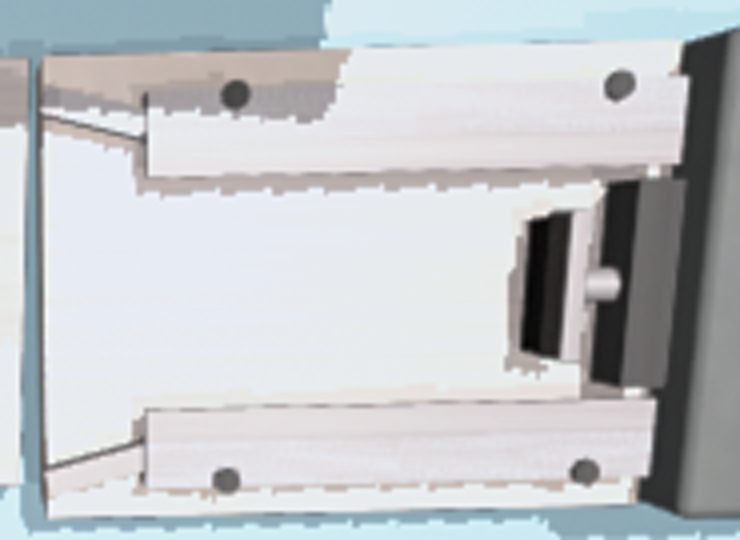

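Stage crop (×4, offset 325,50): lip inner edges run (148,178)-(682,163) and (146,410)-(655,398). The stage near edge is (42,58)-(48,517). The buffer face is near column 525-570, the stop block 590-685, and the screws are at (235,95), (620,85), (227,480), (586,471).

```bash
python3 - <<'E'
from h import *
m=json.load(open("w1.json"))
u=lambda p:(p[0]/4+325-.375,p[1]/4+50-.375)
P={"lipT0":(148,178,15),"lipT1":(682,163,15),"lipB0":(146,410,15),"lipB1":(655,398,15),"nearT":(42,58,0),"nearB":(48,517,0),"edgeT1":(683,43,0),"edgeB1":(637,503,0),
"buf0":(521,222,0),"buf1":(521,352,0),"bufT0":(546,215,19),"bufT1":(545,357,19),"stT0":(641,180,22),"stT1":(627,386,22),"stb0":(688,181,22),"stb1":(665,388,22),"mouthT":(150,140,0)}
for s in(2,4,6):
    X={k:atz(m,u(v),40+s+v[2]) for k,v in P.items()}
    ang=lambda a,b:np.degrees(np.arctan2((X[b]-X[a])[0],(X[b]-X[a])[1]))
    d=lambda a,b:np.linalg.norm(X[a]-X[b])
    print("step",s)
    for k,v in X.items():print(k,v[:2].round(1),end=" ")
    print("\nangles",[round(ang(*p),2) for p in(("lipT0","lipT1"),("lipB0","lipB1"),("nearT","edgeT1"),("nearB","edgeB1"))],"near edge",round(ang("nearT","nearB")-90,2),
     "gap",d("lipT0","lipB0").round(1),d("lipT1","lipB1").round(1),"near w",d("nearT","nearB").round(1),"stopw",d("stT0","stT1").round(1),"bufw",d("bufT0","bufT1").round(1))
dk=[atz(m,u(p),40) for p in((28,60),(22,485))];print(dk)
E
```

```text
step 2
lipT0 [483.1  39. ] lipT1 [494.3 194.6] lipB0 [550.7  33.9] lipB1 [562.4 188.6] nearT [445.4  11.8] nearB [584.    1.7] edgeT1 [460.  201.3] edgeB1 [598.1 191. ] buf0 [506.7 153.6] buf1 [546.2 153.7] bufT0 [505.  153.5] bufT1 [546.2 153.5] stT0 [497.9 179.4] stT1 [556.8 176.7] stb0 [499.5 192.9] stb1 [558.6 188. ] mouthT [471.7  42.2] 
angles [np.float64(4.12), np.float64(4.32), np.float64(4.41), np.float64(4.28)] near edge 4.2 gap 67.8 68.4 near w 139.0 stopw 59.0 bufw 41.2
step 4
lipT0 [483.1  38.8] lipT1 [494.3 193.6] lipB0 [550.5  33.6] lipB1 [562.1 187.6] nearT [445.6  11.7] nearB [583.6   1.6] edgeT1 [460.2 200.3] edgeB1 [597.7 190.1] buf0 [506.6 152.9] buf1 [545.9 152.9] bufT0 [505.  152.7] bufT1 [545.9 152.7] stT0 [497.9 178.5] stT1 [556.6 175.8] stb0 [499.5 191.9] stb1 [558.3 187. ] mouthT [471.8  42. ] 
angles [np.float64(4.12), np.float64(4.32), np.float64(4.41), np.float64(4.28)] near edge 4.2 gap 67.5 68.0 near w 138.3 stopw 58.7 bufw 41.0
step 6
lipT0 [483.2  38.5] lipT1 [494.3 192.6] lipB0 [550.2  33.4] lipB1 [561.8 186.6] nearT [445.9  11.6] nearB [583.2   1.5] edgeT1 [460.3 199.3] edgeB1 [597.2 189.1] buf0 [506.6 152.1] buf1 [545.7 152.2] bufT0 [504.9 151.9] bufT1 [545.7 151.8] stT0 [497.9 177.5] stT1 [556.3 174.8] stb0 [499.5 190.9] stb1 [558. 186.] mouthT [471.9  41.7] 
angles [np.float64(4.12), np.float64(4.32), np.float64(4.41), np.float64(4.28)] near edge 4.2 gap 67.2 67.7 near w 137.7 stopw 58.4 bufw 40.8
[array([445.26762002,   7.74038527,  40.        ]), array([573.08807558,  -5.71613166,  40.        ])]
```

Measured so far:
- **Rack:** caps 42.1 mm apart in x and 80.3 mm in y, as given. Handle at (489.9,-128.4), y axis turned 3.75° towards +x.
- **Channel:** lip gap 67.8 mm. Axis at 4.25° through stage origin (521.6,101.1).
- **Buffer:** face near stage y≈52, which is within the given range.

I go above the handle with the gripper partly closed, then descend.

Call:
carry_out([
  {"tx":-12.5,"ty":-18.2,"tz":-29.8,"rx":0,"ry":0,"rz":0.0055},
  {"tx":-12.5,"ty":-18.2,"tz":-29.8,"rx":0,"ry":0,"rz":0.0055},
  {"tx":-12.5,"ty":-18.2,"tz":-29.8,"rx":0,"ry":0,"rz":0.0055},
  {"tx":-12.5,"ty":-18.2,"tz":-29.8,"rx":0,"ry":0,"rz":0.0055},
  {"tx":-12.5,"ty":-18.2,"tz":-29.8,"rx":0,"ry":0,"rz":0.0055},
  {"tx":-12.5,"ty":-18.2,"tz":-29.8,"rx":0,"ry":0,"rz":0.0055},
  {"tx":0,"ty":0,"tz":0,"rx":0,"ry":0,"rz":0},
  {"tx":0,"ty":0,"tz":0,"rx":0,"ry":0,"rz":0},
  {"tx":0,"ty":0,"tz":0,"rx":0,"ry":0,"rz":0},
], gripper=0.4)

```text
time: 2.95
tool_pos: [491.3, -127.4, 131.5]
tcp_rot: [-3.141, 0.003, 3.077]
contact_force: [0.3, -0.4, 1.0]
grip_width: 55.0
finger_force: 0.0
```

```bash
python3 - <<'E'
from h import *
m,im=snap("w2")
S=bot.camera_model("scene");D=bot.camera_model("side")
a=bot.capture("side")[:,:,::-1][170:290,250:410]
cv2.imwrite("pics/w2.png",np.vstack([cv2.resize(im[:,60:600][40:340],(540,300)),np.pad(cv2.resize(a,None,fx=2.5,fy=2.5,interpolation=cv2.INTER_CUBIC),((0,0),(0,140),(0,0)))]))
E
```

```text
2.95 [ 491.3 -127.4  131.5] [-3.1409e+00  3.0000e-03  3.0770e+00] [ 0.3 -0.4  1. ]
```

View pics/w2.png

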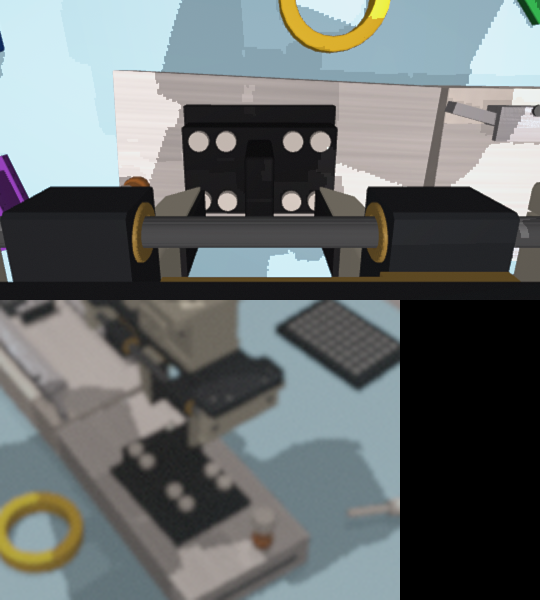

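Wrist picture: the handle (column 260) is centred between the fingers (180-340) and square to them. The side view shows the vial clear of the gripper. Descending and gripping.

Call:
carry_out([
  {"tx":0,"ty":0,"tz":-17,"rx":0,"ry":0,"rz":0},
  {"tx":0,"ty":0,"tz":-17,"rx":0,"ry":0,"rz":0},
  {"tx":0,"ty":0,"tz":-12,"rx":0,"ry":0,"rz":0},
  {"tx":0,"ty":0,"tz":-4,"rx":0,"ry":0,"rz":0},
  {"tx":0,"ty":0,"tz":0,"rx":0,"ry":0,"rz":0},
  {"tx":0,"ty":0,"tz":0,"rx":0,"ry":0,"rz":0},
])

```text
time: 3.65
tool_pos: [490.5, -128.2, 80.6]
tcp_rot: [-3.141, 0.001, 3.076]
contact_force: [0.8, -0.4, -0.7]
grip_width: 55.0
finger_force: 0.0
```

Call:
carry_out([
  {"tx":0,"ty":0,"tz":0,"rx":0,"ry":0,"rz":0},
  {"tx":0,"ty":0,"tz":0,"rx":0,"ry":0,"rz":0},
  {"tx":0,"ty":0,"tz":0,"rx":0,"ry":0,"rz":0},
  {"tx":0,"ty":0,"tz":0,"rx":0,"ry":0,"rz":0},
  {"tx":0,"ty":0,"tz":0,"rx":0,"ry":0,"rz":0},
  {"tx":0,"ty":0,"tz":0,"rx":0,"ry":0,"rz":0},
  {"tx":0,"ty":0,"tz":0,"rx":0,"ry":0,"rz":0},
  {"tx":0,"ty":0,"tz":0,"rx":0,"ry":0,"rz":0},
], gripper=1)

```text
time: 4.45
tool_pos: [490.0, -128.1, 80.0]
tcp_rot: [3.141, 0.0, 3.076]
contact_force: [0.1, 0.5, 1.3]
grip_width: 15.6
finger_force: 30.0
```

Held (15.6 mm, 30 N). I raise it slightly to take the weight, slide diagonally onto the channel's line, and square it to the stage, stopping before the step.

Call:
carry_out([
  {"tx":0,"ty":0,"tz":1,"rx":0,"ry":0,"rz":0},
  {"tx":0,"ty":0,"tz":0.5,"rx":0,"ry":0,"rz":0},
  {"tx":0,"ty":0,"tz":0,"rx":0,"ry":0,"rz":0},
  {"tx":0,"ty":0,"tz":0,"rx":0,"ry":0,"rz":0},
])

```text
time: 4.85
tool_pos: [489.7, -128.1, 81.2]
tcp_rot: [3.141, -0.001, 3.076]
contact_force: [-0.1, -0.9, -4.1]
grip_width: 15.8
finger_force: 30.0
```

Call:
carry_out([
  {"tx":1.4,"ty":4,"tz":0,"rx":0,"ry":0,"rz":-0.001},
  {"tx":2,"ty":7,"tz":0,"rx":0,"ry":0,"rz":-0.001},
  {"tx":2,"ty":7,"tz":0,"rx":0,"ry":0,"rz":-0.001},
  {"tx":2,"ty":7,"tz":0,"rx":0,"ry":0,"rz":-0.001},
  {"tx":2,"ty":7,"tz":0,"rx":0,"ry":0,"rz":-0.001},
  {"tx":2,"ty":7,"tz":0,"rx":0,"ry":0,"rz":-0.001},
  {"tx":2,"ty":7,"tz":0,"rx":0,"ry":0,"rz":-0.001},
  {"tx":2,"ty":7,"tz":0,"rx":0,"ry":0,"rz":-0.001},
  {"tx":2,"ty":6,"tz":0,"rx":0,"ry":0,"rz":0},
  {"tx":2,"ty":4,"tz":0,"rx":0,"ry":0,"rz":0},
  {"tx":0,"ty":0,"tz":0,"rx":0,"ry":0,"rz":0},
  {"tx":0,"ty":0,"tz":0,"rx":0,"ry":0,"rz":0},
])

```text
time: 6.05
tool_pos: [509.3, -65.2, 81.4]
tcp_rot: [-3.142, -0.0, 3.068]
contact_force: [0.0, -0.3, -3.7]
grip_width: 15.9
finger_force: 30.0
```

Weight is taken (about 4.5 N) and the underside is ~1.4 mm above the deck. One look to check alignment with the channel before the step.

```bash
python3 - <<'E'
from h import *
m,im=snap("w3")
cv2.imwrite("pics/w3.png",cv2.resize(im[20:270,170:570],None,fx=2,fy=2,interpolation=cv2.INTER_CUBIC))
E
```

```text
6.05 [509.3 -65.2  81.4] [-3.1415e+00 -1.0000e-04  3.0680e+00] [ 0.  -0.3 -3.7]
```

View pics/w3.png

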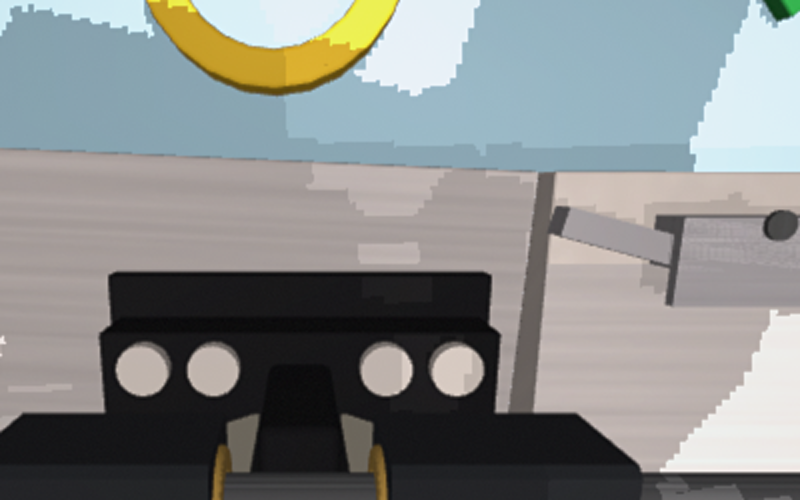

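Wrist picture (×2, offset 170,20): the rack is level and square to the picture. The flange's left edge is row 272 (columns 110-490), the lip's inner corner is at (670,305) and the flare tip at (552,232). The gap lies at columns 520-552.

```bash
python3 - <<'E'
from h import *
m=json.load(open("w3.json"))
u=lambda x,y:(x/2+170-.25,y/2+20-.25)
R=np.array([[np.cos(.074),-np.sin(.074)],[np.sin(.074),np.cos(.074)]]) # world->stage axes
f=lambda x,y,z:(R@(atz(m,u(x,y),z)[:2]-[509.3,-65.2])).round(1)
print("expected flange L x=-42,y=+-55:",f(110,272,49.4),f(490,272,49.4))
print("caps z76.4",[f(x,y,76.4).tolist() for x,y in((142,369),(213,369),(386,369),(456,369))])
for s in(2,4,6):print(s,"lip corner",f(670,305,55+s),"lip end",f(799,308,55+s),"stage corner",f(556,172,40+s),"near edge low",f(533,412,40+s))
print("deck corner/edge",f(539,172,40),f(511,412,40))
E
```

```text
expected flange L x=-42,y=+-55: [-42.6 -54.5] [-42.6  53.7]
caps z76.4 [[-21.5, -40.4], [-21.5, -22.4], [-21.5, 21.4], [-21.5, 39.2]]
2 lip corner [-34.4 102. ] lip end [-33.6 137.8] stage corner [-70.1  72.6] near edge low [ 2.1 72.3]
4 lip corner [-34.8 100.8] lip end [-33.9 136.3] stage corner [-70.1  71.8] near edge low [ 1.4 71.6]
6 lip corner [-35.1  99.7] lip end [-34.3 134.8] stage corner [-70.1  71.1] near edge low [ 0.7 70.9]
deck corner/edge [-70.1  68.4] [ 2.8 66.1]
```

Rack and channel centrelines agree within about 0.5 mm. The front is 17 mm before the stage edge and 47 mm before the lips. I raise it a further 5.3 mm, just enough for any permitted step, carry the front ~19 mm over the edge, and then feel down for the floor.

Call:
carry_out([
  {"tx":0.15,"ty":2,"tz":1.8,"rx":0,"ry":0,"rz":0},
  {"tx":0.15,"ty":2,"tz":1.8,"rx":0,"ry":0,"rz":0},
  {"tx":0.15,"ty":2,"tz":1.7,"rx":0,"ry":0,"rz":0},
  {"tx":0.3,"ty":4,"tz":0,"rx":0,"ry":0,"rz":0},
  {"tx":0.3,"ty":4,"tz":0,"rx":0,"ry":0,"rz":0},
  {"tx":0.3,"ty":4,"tz":0,"rx":0,"ry":0,"rz":0},
  {"tx":0.4,"ty":5,"tz":0,"rx":0,"ry":0,"rz":0},
  {"tx":0.4,"ty":5,"tz":0,"rx":0,"ry":0,"rz":0},
  {"tx":0.4,"ty":5,"tz":0,"rx":0,"ry":0,"rz":0},
  {"tx":0.15,"ty":3,"tz":0,"rx":0,"ry":0,"rz":0},
  {"tx":0,"ty":0,"tz":0,"rx":0,"ry":0,"rz":0},
  {"tx":0,"ty":0,"tz":0,"rx":0,"ry":0,"rz":0},
])

```text
time: 7.3
tool_pos: [512.1, -29.1, 86.7]
tcp_rot: [-3.142, 0.0, 3.068]
contact_force: [0.0, -0.1, -5.1]
grip_width: 15.7
finger_force: 30.0
```

Call:
carry_out([
  {"tx":0,"ty":0,"tz":-0.7,"rx":0,"ry":0,"rz":0},
  {"tx":0,"ty":0,"tz":0,"rx":0,"ry":0,"rz":0},
  {"tx":0,"ty":0,"tz":0,"rx":0,"ry":0,"rz":0},
])

```text
time: 7.6
tool_pos: [512.0, -29.3, 86.0]
tcp_rot: [3.142, -0.0, 3.068]
contact_force: [0.7, -0.0, -5.4]
grip_width: 15.7
finger_force: 30.0
```

Call:
carry_out([
  {"tx":0,"ty":0,"tz":-0.7,"rx":0,"ry":0,"rz":0},
  {"tx":0,"ty":0,"tz":0,"rx":0,"ry":0,"rz":0},
  {"tx":0,"ty":0,"tz":0,"rx":0,"ry":0,"rz":0},
])

```text
time: 7.9
tool_pos: [512.0, -29.2, 85.3]
tcp_rot: [3.141, -0.0, 3.068]
contact_force: [-0.5, -0.5, -4.1]
grip_width: 15.9
finger_force: 30.0
```

Call:
carry_out([
  {"tx":0,"ty":0,"tz":-0.7,"rx":0,"ry":0,"rz":0},
  {"tx":0,"ty":0,"tz":0,"rx":0,"ry":0,"rz":0},
  {"tx":0,"ty":0,"tz":0,"rx":0,"ry":0,"rz":0},
])

```text
time: 8.2
tool_pos: [512.0, -29.2, 84.6]
tcp_rot: [3.141, -0.0, 3.068]
contact_force: [0.6, 0.1, -4.3]
grip_width: 16.0
finger_force: 30.0
```

Call:
carry_out([
  {"tx":0,"ty":0,"tz":-0.6,"rx":0,"ry":0,"rz":0},
  {"tx":0,"ty":0,"tz":0,"rx":0,"ry":0,"rz":0},
  {"tx":0,"ty":0,"tz":0,"rx":0,"ry":0,"rz":0},
])

```text
time: 8.5
tool_pos: [512.0, -29.1, 84.0]
tcp_rot: [3.141, -0.0, 3.068]
contact_force: [0.1, 0.4, -4.2]
grip_width: 15.7
finger_force: 30.0
```

Call:
carry_out([
  {"tx":0,"ty":0,"tz":-0.6,"rx":0,"ry":0,"rz":0},
  {"tx":0,"ty":0,"tz":0,"rx":0,"ry":0,"rz":0},
  {"tx":0,"ty":0,"tz":0,"rx":0,"ry":0,"rz":0},
])

```text
time: 8.8
tool_pos: [512.0, -29.1, 83.4]
tcp_rot: [3.141, -0.0, 3.068]
contact_force: [0.4, -0.5, -3.7]
grip_width: 15.7
finger_force: 30.0
```

Call:
carry_out([
  {"tx":0,"ty":0,"tz":-0.5,"rx":0,"ry":0,"rz":0},
  {"tx":0,"ty":0,"tz":0,"rx":0,"ry":0,"rz":0},
  {"tx":0,"ty":0,"tz":0,"rx":0,"ry":0,"rz":0},
])

```text
time: 9.1
tool_pos: [512.1, -29.2, 83.3]
tcp_rot: [3.142, 0.0, 3.068]
contact_force: [-1.4, -0.8, 0.2]
grip_width: 15.8
finger_force: 30.0
```

Call:
carry_out([
  {"tx":0,"ty":0,"tz":-0.5,"rx":0,"ry":0,"rz":0},
  {"tx":0,"ty":0,"tz":0,"rx":0,"ry":0,"rz":0},
  {"tx":0,"ty":0,"tz":0,"rx":0,"ry":0,"rz":0},
])

```text
time: 9.4
tool_pos: [512.1, -29.2, 83.2]
tcp_rot: [-3.142, 0.001, 3.068]
contact_force: [-3.0, -0.9, 5.0]
grip_width: 16.2
finger_force: 30.0
```

Floor felt: the load passes at commanded z≈82.3, so the step is ≈3.3 mm. I go up 1.4 mm to float ~0.6 mm over the floor and enter the channel gently, watching lateral force.

Call:
carry_out([
  {"tx":0,"ty":0,"tz":1.4,"rx":0,"ry":0,"rz":0},
  {"tx":0,"ty":0,"tz":0,"rx":0,"ry":0,"rz":0},
  {"tx":0.22,"ty":3,"tz":0,"rx":0,"ry":0,"rz":0},
  {"tx":0.22,"ty":3,"tz":0,"rx":0,"ry":0,"rz":0},
  {"tx":0.22,"ty":3,"tz":0,"rx":0,"ry":0,"rz":0},
  {"tx":0.22,"ty":3,"tz":0,"rx":0,"ry":0,"rz":0},
  {"tx":0.22,"ty":3,"tz":0,"rx":0,"ry":0,"rz":0},
  {"tx":0,"ty":0,"tz":0,"rx":0,"ry":0,"rz":0},
])

```text
time: 10.2
tool_pos: [513.1, -13.7, 83.8]
tcp_rot: [3.141, -0.0, 3.068]
contact_force: [-0.2, -0.5, -4.2]
grip_width: 15.9
finger_force: 30.0
```

Call:
carry_out([
  {"tx":0.22,"ty":3,"tz":0,"rx":0,"ry":0,"rz":0},
  {"tx":0.22,"ty":3,"tz":0,"rx":0,"ry":0,"rz":0},
  {"tx":0.22,"ty":3,"tz":0,"rx":0,"ry":0,"rz":0},
  {"tx":0.22,"ty":3,"tz":0,"rx":0,"ry":0,"rz":0},
  {"tx":0.22,"ty":3,"tz":0,"rx":0,"ry":0,"rz":0},
  {"tx":0,"ty":0,"tz":0,"rx":0,"ry":0,"rz":0},
])

```text
time: 10.8
tool_pos: [514.2, 1.3, 83.8]
tcp_rot: [3.141, -0.0, 3.068]
contact_force: [-0.8, -0.0, -4.0]
grip_width: 15.4
finger_force: 30.0
```

No side load, and the front is now ~19 mm under the lips. Continuing in checked stages.

Call:
carry_out([
  {"tx":0.3,"ty":4,"tz":0,"rx":0,"ry":0,"rz":0},
  {"tx":0.3,"ty":4,"tz":0,"rx":0,"ry":0,"rz":0},
  {"tx":0.3,"ty":4,"tz":0,"rx":0,"ry":0,"rz":0},
  {"tx":0.3,"ty":4,"tz":0,"rx":0,"ry":0,"rz":0},
  {"tx":0.3,"ty":4,"tz":0,"rx":0,"ry":0,"rz":0},
  {"tx":0.3,"ty":4,"tz":0,"rx":0,"ry":0,"rz":0},
  {"tx":0.3,"ty":4,"tz":0,"rx":0,"ry":0,"rz":0},
  {"tx":0,"ty":0,"tz":0,"rx":0,"ry":0,"rz":0},
])

```text
time: 11.6
tool_pos: [516.3, 29.4, 83.8]
tcp_rot: [3.141, -0.0, 3.068]
contact_force: [0.5, -1.0, -3.7]
grip_width: 16.0
finger_force: 30.0
```

Call:
carry_out([
  {"tx":0.3,"ty":4,"tz":0,"rx":0,"ry":0,"rz":0},
  {"tx":0.3,"ty":4,"tz":0,"rx":0,"ry":0,"rz":0},
  {"tx":0.3,"ty":4,"tz":0,"rx":0,"ry":0,"rz":0},
  {"tx":0.3,"ty":4,"tz":0,"rx":0,"ry":0,"rz":0},
  {"tx":0.3,"ty":4,"tz":0,"rx":0,"ry":0,"rz":0},
  {"tx":0.3,"ty":4,"tz":0,"rx":0,"ry":0,"rz":0},
  {"tx":0.3,"ty":4,"tz":0,"rx":0,"ry":0,"rz":0},
  {"tx":0,"ty":0,"tz":0,"rx":0,"ry":0,"rz":0},
])

```text
time: 12.4
tool_pos: [518.5, 57.4, 83.8]
tcp_rot: [3.141, 0.0, 3.068]
contact_force: [0.1, 0.1, -3.9]
grip_width: 16.0
finger_force: 30.0
```

Call:
carry_out([
  {"tx":0.3,"ty":4,"tz":0,"rx":0,"ry":0,"rz":0},
  {"tx":0.3,"ty":4,"tz":0,"rx":0,"ry":0,"rz":0},
  {"tx":0.3,"ty":4,"tz":0,"rx":0,"ry":0,"rz":0},
  {"tx":0.3,"ty":4,"tz":0,"rx":0,"ry":0,"rz":0},
  {"tx":0.3,"ty":4,"tz":0,"rx":0,"ry":0,"rz":0},
  {"tx":0,"ty":0,"tz":0,"rx":0,"ry":0,"rz":0},
  {"tx":0,"ty":0,"tz":0,"rx":0,"ry":0,"rz":0},
])

```text
time: 13.1
tool_pos: [519.9, 76.9, 83.8]
tcp_rot: [3.142, 0.0, 3.068]
contact_force: [0.7, -0.5, -3.8]
grip_width: 15.8
finger_force: 30.0
```

Fully on the stage, no side load. I let it down onto the floor, then approach the buffer.

Call:
carry_out([
  {"tx":0.15,"ty":2,"tz":-0.4,"rx":0,"ry":0,"rz":0},
  {"tx":0.15,"ty":2,"tz":-0.3,"rx":0,"ry":0,"rz":0},
  {"tx":0.22,"ty":3,"tz":0,"rx":0,"ry":0,"rz":0},
  {"tx":0.22,"ty":3,"tz":0,"rx":0,"ry":0,"rz":0},
  {"tx":0.22,"ty":3,"tz":0,"rx":0,"ry":0,"rz":0},
  {"tx":0.22,"ty":3,"tz":0,"rx":0,"ry":0,"rz":0},
  {"tx":0,"ty":0,"tz":0,"rx":0,"ry":0,"rz":0},
  {"tx":0,"ty":0,"tz":0,"rx":0,"ry":0,"rz":0},
])

```text
time: 13.9
tool_pos: [521.3, 93.4, 83.3]
tcp_rot: [3.141, 0.001, 3.068]
contact_force: [0.2, 1.8, -1.5]
grip_width: 15.9
finger_force: 30.0
```

Call:
carry_out([
  {"tx":0.08,"ty":1,"tz":0,"rx":0,"ry":0,"rz":0},
  {"tx":0.08,"ty":1,"tz":0,"rx":0,"ry":0,"rz":0},
  {"tx":0.08,"ty":1,"tz":0,"rx":0,"ry":0,"rz":0},
  {"tx":0,"ty":0,"tz":0,"rx":0,"ry":0,"rz":0},
  {"tx":0,"ty":0,"tz":0,"rx":0,"ry":0,"rz":0},
])

```text
time: 14.4
tool_pos: [521.5, 95.7, 83.3]
tcp_rot: [3.142, 0.0, 3.068]
contact_force: [0.4, -1.9, 0.3]
grip_width: 15.8
finger_force: 30.0
```

Call:
carry_out([
  {"tx":0.08,"ty":1,"tz":0,"rx":0,"ry":0,"rz":0},
  {"tx":0,"ty":0,"tz":0,"rx":0,"ry":0,"rz":0},
  {"tx":0,"ty":0,"tz":0,"rx":0,"ry":0,"rz":0},
])

```text
time: 14.7
tool_pos: [521.6, 96.8, 83.3]
tcp_rot: [3.142, 0.0, 3.068]
contact_force: [0.3, -2.8, 2.0]
grip_width: 15.7
finger_force: 30.0
```

Call:
carry_out([
  {"tx":0.08,"ty":1,"tz":0,"rx":0,"ry":0,"rz":0},
  {"tx":0,"ty":0,"tz":0,"rx":0,"ry":0,"rz":0},
  {"tx":0,"ty":0,"tz":0,"rx":0,"ry":0,"rz":0},
])

```text
time: 15.0
tool_pos: [521.7, 97.8, 83.3]
tcp_rot: [3.142, 0.0, 3.068]
contact_force: [-0.9, -3.6, 3.1]
grip_width: 15.8
finger_force: 30.0
```

Call:
carry_out([
  {"tx":0.05,"ty":0.7,"tz":0,"rx":0,"ry":0,"rz":0},
  {"tx":0,"ty":0,"tz":0,"rx":0,"ry":0,"rz":0},
  {"tx":0,"ty":0,"tz":0,"rx":0,"ry":0,"rz":0},
])

```text
time: 15.3
tool_pos: [521.7, 98.5, 83.3]
tcp_rot: [3.142, 0.0, 3.068]
contact_force: [0.2, -3.9, 3.4]
grip_width: 15.9
finger_force: 30.0
```

The floor load has grown to ~7 N and its friction masks the push, so I ease z up 0.5 mm before continuing.

Call:
carry_out([
  {"tx":0,"ty":0,"tz":0.5,"rx":0,"ry":0,"rz":0},
  {"tx":0,"ty":0,"tz":0,"rx":0,"ry":0,"rz":0},
  {"tx":0,"ty":0,"tz":0,"rx":0,"ry":0,"rz":0},
])

```text
time: 15.6
tool_pos: [521.4, 98.9, 83.3]
tcp_rot: [3.141, -0.001, 3.068]
contact_force: [0.4, -0.2, -3.0]
grip_width: 15.9
finger_force: 30.0
```

Call:
carry_out([
  {"tx":0.04,"ty":0.6,"tz":0,"rx":0,"ry":0,"rz":0},
  {"tx":0,"ty":0,"tz":0,"rx":0,"ry":0,"rz":0},
  {"tx":0,"ty":0,"tz":0,"rx":0,"ry":0,"rz":0},
])

```text
time: 15.9
tool_pos: [521.3, 99.3, 83.3]
tcp_rot: [3.141, -0.001, 3.068]
contact_force: [0.8, -0.9, -5.0]
grip_width: 15.8
finger_force: 30.0
```

Call:
carry_out([
  {"tx":0.04,"ty":0.5,"tz":0,"rx":0,"ry":0,"rz":0},
  {"tx":0,"ty":0,"tz":0,"rx":0,"ry":0,"rz":0},
  {"tx":0,"ty":0,"tz":0,"rx":0,"ry":0,"rz":0},
])

```text
time: 16.2
tool_pos: [521.3, 99.7, 83.4]
tcp_rot: [3.142, -0.001, 3.068]
contact_force: [-0.4, 0.4, -4.3]
grip_width: 15.9
finger_force: 30.0
```

Call:
carry_out([
  {"tx":0.04,"ty":0.5,"tz":0,"rx":0,"ry":0,"rz":0},
  {"tx":0,"ty":0,"tz":0,"rx":0,"ry":0,"rz":0},
  {"tx":0,"ty":0,"tz":0,"rx":0,"ry":0,"rz":0},
])

```text
time: 16.5
tool_pos: [521.6, 100.2, 83.6]
tcp_rot: [3.142, -0.0, 3.068]
contact_force: [-0.5, -0.3, -4.7]
grip_width: 16.1
finger_force: 30.0
```

Call:
carry_out([
  {"tx":0.03,"ty":0.4,"tz":0,"rx":0,"ry":0,"rz":0},
  {"tx":0,"ty":0,"tz":0,"rx":0,"ry":0,"rz":0},
  {"tx":0,"ty":0,"tz":0,"rx":0,"ry":0,"rz":0},
])

```text
time: 16.8
tool_pos: [521.7, 100.6, 83.6]
tcp_rot: [3.142, -0.0, 3.068]
contact_force: [-0.0, -1.6, -2.8]
grip_width: 15.6
finger_force: 30.0
```

Call:
carry_out([
  {"tx":0.03,"ty":0.4,"tz":0,"rx":0,"ry":0,"rz":0},
  {"tx":0,"ty":0,"tz":0,"rx":0,"ry":0,"rz":0},
  {"tx":0,"ty":0,"tz":0,"rx":0,"ry":0,"rz":0},
])

```text
time: 17.1
tool_pos: [521.7, 100.9, 83.6]
tcp_rot: [3.142, -0.0, 3.068]
contact_force: [-0.4, -0.7, -5.2]
grip_width: 16.1
finger_force: 30.0
```

Call:
carry_out([
  {"tx":0.03,"ty":0.4,"tz":0,"rx":0,"ry":0,"rz":0},
  {"tx":0,"ty":0,"tz":0,"rx":0,"ry":0,"rz":0},
  {"tx":0,"ty":0,"tz":0,"rx":0,"ry":0,"rz":0},
])

```text
time: 17.4
tool_pos: [521.8, 101.2, 83.6]
tcp_rot: [-3.141, -0.0, 3.068]
contact_force: [-1.1, -2.4, -4.6]
grip_width: 15.7
finger_force: 30.0
```

Call:
carry_out([
  {"tx":0.03,"ty":0.3,"tz":0,"rx":0,"ry":0,"rz":0},
  {"tx":0,"ty":0,"tz":0,"rx":0,"ry":0,"rz":0},
  {"tx":0,"ty":0,"tz":0,"rx":0,"ry":0,"rz":0},
])

```text
time: 17.7
tool_pos: [521.8, 101.4, 83.7]
tcp_rot: [-3.141, -0.0, 3.068]
contact_force: [-1.1, -3.4, -3.4]
grip_width: 16.1
finger_force: 30.0
```

Stiff contact begins at y≈101.2: that is home. I let it down so it rests on the floor and press a little more.

Call:
carry_out([
  {"tx":0,"ty":0.2,"tz":-0.3,"rx":0,"ry":0,"rz":0},
  {"tx":0,"ty":0,"tz":0,"rx":0,"ry":0,"rz":0},
])

```text
time: 17.9
tool_pos: [521.9, 101.6, 83.5]
tcp_rot: [-3.141, 0.0, 3.068]
contact_force: [-1.6, -5.7, -1.9]
grip_width: 16.0
finger_force: 30.0
```

Call:
carry_out([
  {"tx":0,"ty":0.2,"tz":0,"rx":0,"ry":0,"rz":0},
  {"tx":0,"ty":0,"tz":0,"rx":0,"ry":0,"rz":0},
])

```text
time: 18.1
tool_pos: [521.9, 101.7, 83.5]
tcp_rot: [-3.141, 0.0, 3.068]
contact_force: [-0.7, -5.8, -2.6]
grip_width: 15.8
finger_force: 30.0
```

Call:
carry_out([
  {"tx":0,"ty":0.15,"tz":0,"rx":0,"ry":0,"rz":0},
  {"tx":0,"ty":0,"tz":0,"rx":0,"ry":0,"rz":0},
  {"tx":0,"ty":0,"tz":0,"rx":0,"ry":0,"rz":0},
])

```text
time: 18.4
tool_pos: [521.9, 101.7, 83.5]
tcp_rot: [-3.141, 0.0, 3.068]
contact_force: [-1.3, -5.7, -1.5]
grip_width: 15.9
finger_force: 30.0
```

Call:
carry_out([
  {"tx":0,"ty":0,"tz":0,"rx":0,"ry":0,"rz":0},
  {"tx":0,"ty":0,"tz":0,"rx":0,"ry":0,"rz":0},
])

```text
time: 18.6
tool_pos: [521.9, 101.7, 83.5]
tcp_rot: [-3.141, 0.0, 3.068]
contact_force: [-1.0, -5.7, -1.9]
grip_width: 15.7
finger_force: 30.0
```

Call:
carry_out([
  {"tx":0,"ty":0.1,"tz":-0.1,"rx":0,"ry":0,"rz":0},
  {"tx":0,"ty":0,"tz":0,"rx":0,"ry":0,"rz":0},
  {"tx":0,"ty":0,"tz":0,"rx":0,"ry":0,"rz":0},
  {"tx":0,"ty":0,"tz":0,"rx":0,"ry":0,"rz":0},
  {"tx":0,"ty":0,"tz":0,"rx":0,"ry":0,"rz":0},
])

```text
time: 19.1
tool_pos: [521.9, 101.7, 83.5]
tcp_rot: [-3.141, 0.0, 3.068]
contact_force: [-1.1, -6.3, -1.0]
grip_width: 15.4
finger_force: 30.0
```

Held at 5.7–6.3 N for about a second with the position unchanged: it is home. Releasing, opening only partly, then straight up.

Call:
carry_out([
  {"tx":0,"ty":0,"tz":0,"rx":0,"ry":0,"rz":0},
  {"tx":0,"ty":0,"tz":0,"rx":0,"ry":0,"rz":0},
  {"tx":0,"ty":0,"tz":0,"rx":0,"ry":0,"rz":0},
  {"tx":0,"ty":0,"tz":0,"rx":0,"ry":0,"rz":0},
  {"tx":0,"ty":0,"tz":0,"rx":0,"ry":0,"rz":0},
  {"tx":0,"ty":0,"tz":0,"rx":0,"ry":0,"rz":0},
], gripper=0.5)

```text
time: 19.7
tool_pos: [521.9, 102.4, 83.3]
tcp_rot: [3.141, 0.0, 3.068]
contact_force: [1.2, 0.4, 0.8]
grip_width: 45.7
finger_force: 0.0
```

Call:
carry_out([
  {"tx":0,"ty":0,"tz":5,"rx":0,"ry":0,"rz":0},
  {"tx":0,"ty":0,"tz":15,"rx":0,"ry":0,"rz":0},
  {"tx":0,"ty":0,"tz":30,"rx":0,"ry":0,"rz":0},
  {"tx":0,"ty":0,"tz":40,"rx":0,"ry":0,"rz":0},
  {"tx":0,"ty":0,"tz":40,"rx":0,"ry":0,"rz":0},
  {"tx":20,"ty":-20,"tz":40,"rx":0,"ry":0,"rz":0},
  {"tx":20,"ty":-20,"tz":40,"rx":0,"ry":0,"rz":0},
  {"tx":0,"ty":0,"tz":0,"rx":0,"ry":0,"rz":0},
  {"tx":0,"ty":0,"tz":0,"rx":0,"ry":0,"rz":0},
])

```text
time: 20.6
tool_pos: [562.1, 61.9, 293.9]
tcp_rot: [3.141, 0.002, 3.067]
contact_force: [-0.2, 0.2, -0.5]
grip_width: 45.9
finger_force: 0.0
```

```bash
python3 - <<'E'
from h import *
m,im=snap("w4")
cv2.imwrite("pics/w4.png",cv2.resize(im[20:250,200:560],None,fx=2.2,fy=2.2,interpolation=cv2.INTER_CUBIC))
E
```

```text
20.6 [562.1  61.9 293.9] [3.1412e+00 1.5000e-03 3.0668e+00] [-0.2  0.2 -0.5]
```

View pics/w4.png

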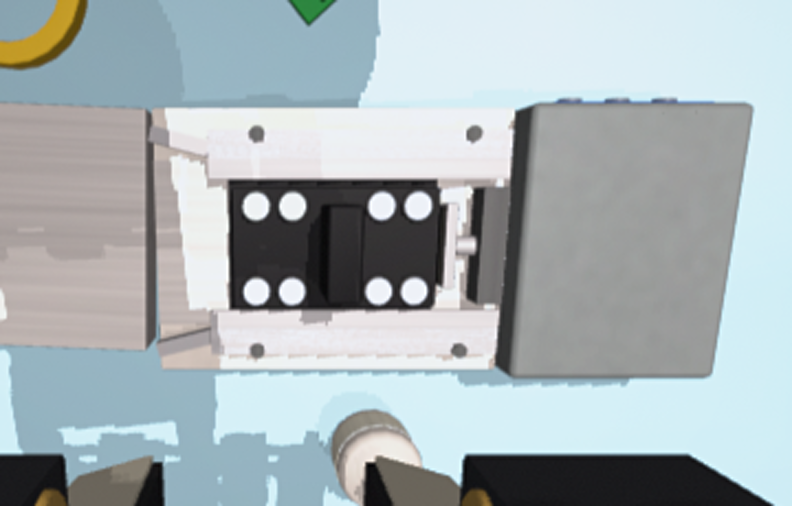

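The picture shows the rack flat under both lips, its front at column 437 against the buffer head (440-458). The gripper is clear. I check the caps' position and hand in if it agrees.

```bash
python3 - <<'E'
from h import *
m=json.load(open("w4.json"))
c=np.array([atz(m,(x/2.2+200-.27,y/2.2+20-.27),77.5)[:2] for x,y in((256,207),(418,206),(256,292),(414,292))]).mean(0)
print(c)
if np.hypot(*(c-[521.7,101.4]))<2.5: print(bot.close_job())
E
```

```text
[521.83800905 100.79397315]
the job is handed in; nothing more can be done
None
```

The job is handed in: the rack lies flat under both lips against the stop's buffer. I pressed it home at about 6 N for roughly a second, then let go with the robot clear, after about 21 s of the 72 s allowed.

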